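# Log the opened trackball: scan its sticker, hold it up to the webcam

## Robot

A 6-joint arm with a two-finger parallel gripper is mounted at the origin on the work surface. World frame = base frame: x ahead of the robot, y to its left, z up, the work surface at z = 0. Lengths are in m, angles in rad, forces in N, time in s.
With the tool pointing down it reaches from about 0.35 to 0.95 m from the base axis. Payload 17.4 kg.
Tool frame: the origin (TCP) lies midway between the tips of the shut fingers; the grasp point (between the pads) lies 19 mm behind it; x points along the fingers, y is the direction in which the jaws open and shut, and the axes are right-handed (so a half turn about x gives the same grasp; the last joint's range is limited). The gripper opens to 93 mm and grips with 3 to 60 N. Pads are 15 mm wide; open, the fingers measure 128 mm over their backs; the gripper's body (75 mm by 188 mm) begins 65 mm behind the grasp point.
Start: joints at [1.125, 0.116, 1.442, -0, 1.584, -0.038], TCP at [0.268, 0.62, 0.219] pointing down, gripper open.
Joint ranges: [-2.83, 2.83], [-0.83, 2.19], [0.07, 2.5], [-1.14, 4.28], [0.01, 3], [-2.97, 2.97]. Speed limits (rad/s): [1.89, 1.89, 2.22, 3.14, 3.14, 3.14].

## Interface

Orientations are given as a 3x3 rotation matrix whose columns are the frame's x, y, z axes.
In Python, from station import ctrl gives the robot as it stands. The module is installed in compiled form; this text tells all that it offers.
- The arm moves only by the tool play_rows, never from a script. Its argument "rows" is a list of rows, each a list of 5 numbers: the opening, from 0 (shut) to 1 (fully open), then the shift along the tool's x, y, z in units of 30 mm (1.0 is 30 mm), then the turn about the tool's x in units of 5 degrees (1.0 is 5 degrees). A call has exactly 8 rows; each row is the pose to reach, as a shift and turn from the pose measured when the call began, along the tool's axes at that moment; what a row does not reach only later rows make up. A row lasts 1/12 s, in which the tool goes at most 41.7 mm and 7.16 degrees, less where a joint would pass 70% of its speed; a pose out of reach is approached as far as the arm can. A call with a gripper value outside its range is refused whole. The fingers move at their own pace and stop on an object; "grip_force" is the grip in N (left out, the last holds). Time passes only in rows, so rows that repeat a pose let the fingers close, or fill a call up. It gives the time, the measured TCP pose, the force and the opening at its end, in the units of the state.
- ctrl.get_obs(): the state, without advancing time (a new reading comes with each control period).
- ctrl.capture(name): name is "side" or "top"; returns a dict with "img" (480x640x3 uint8, blue, green, red), "depth" (480x640 float32, m along the optical axis (not along the pixel's ray), 0 where there is no reading), "fx", "fy", "cx", "cy" (pixels), "xyz" and "rotation" of the camera in the world. Camera axes: x right, y down, z forward; pixel columns grow to the right and rows downward; lengths in m; the calibration is good to about 2 mm. A picture is of the moment at which its call begins.
- ctrl.job_done(): hands the job in, once; it reports no verdict.
The state is a dict: "time_s": time; "qpos": joint angles; "joint_vel": joint speeds; "tau": joint torques, N m; "eef_pos": TCP position; "ee_rot": TCP orientation; "force": force on the tool from outside, world axes, zero at the start; "torque": the same for the moment, N m; "finger_gap": opening from 0.0 (shut) to 1.0 (fully open).
Only numpy, scipy, OpenCV 4.12 (cv2) and the standard library are available. Lean on these libraries where they do the work, as an engineer would, in place of code of your own. Each camera call takes 0.05 s, during which the arm holds its last target.

## Task

Log this opened trackball for the repair record: take the hand scanner out of its holder, hold it still above the trackball's barcode sticker so that it reads it, and stand it back in the holder. Then pick up the trackball and hold it up to the webcam, keeping it level enough that the loose red ball stays in its open cup, and without touching the ball. Finish while still holding it in the air, level and still, nose towards the lens and the ball about 13 cm straight in front of it; do not put it down, do not bump the webcam and leave the other things on the desk where they are.

Things in the scene. Friction and masses are not known exactly. Their poses are not given: they have to be found in the camera images.
- trackball: trackball opened for service, 140 mm long, 190 g with ball. Origin on its underside; x to its nose, z up. Charcoal shell: tail with flat upright parallel sides from x = -54 to -14 mm, 44 mm wide (y), 30 mm high, round end at x = -76 mm; grip it across its width from above (20 to 30 N), best at x = -40 mm. Round housing 68 mm across, centred at x = 30 mm, 30 mm high, open cup on top. Starts flat on the desk
- label (a point): centre of the white barcode sticker (34 x 26 mm) on top of the trackball's tail, at x = -40 mm, 31 mm above the underside; axes as the trackball's
- cup (a point): where the ball's centre rests in the cup: x = 30 mm, 42 mm above the trackball's underside; axes as the trackball's. The cup's rim, 31 mm across, is 12 mm below the ball's centre; the ball lies on three steel studs and rolls out if the trackball is tipped about 45 degrees or jerked sideways
- ball_center (a point): centre of the loose red ball, 38 mm in diameter, 49 g, lying in the cup; its top is 61 mm above the trackball's underside
- scanner: hand scanner: white upright bar, black nose, 28 (its x) x 40 (y) x 126 mm tall, 100 g, standing in its holder, reading window down. Origin: centre of its underside, z up along the bar. Grip it across the 28 mm from above, 105 mm up, with 25 N. No trigger: it reads a sticker that its window points at (along its -z) from 40 to 110 mm away when held still for half a second, in any yaw
- window (a point): the scanner's reading window, centre of its underside, axes as the scanner's; it looks along -z
- holder: fixed black desk holder of the scanner: round foot 110 mm across, 10 mm high; oblong cup 38 (x) x 50 mm (y) inside, walls to 60 mm above the desk, then a flared mouth to 70 mm, 62 x 74 mm over all. Origin: on the desk below the cup's centre; the scanner's x lies along the holder's x (either way round)
- holder_floor (a point): centre of the holder cup's floor, 15 mm above the desk, where the scanner's underside stands; axes as the holder's
- webcam: fixed webcam on a weighted stand: round foot 90 mm across, 12 mm high, post 12 mm thick, camera head 72 mm wide, its centre 235 mm above the desk and 20 mm in front of the post. Origin: on the desk below the post; the webcam looks towards its -x, 30 degrees downwards
- lens (a point): front of the webcam's lens, 222 mm above the desk. Axes of the camera head: it looks along this frame's -x, which dips 30 degrees below level
- focus (a point): point in the air 130 mm straight in front of the lens, 157 mm above the desk: the middle of the sharp picture, where the ball's centre belongs
- clamp_ring: bystander: the trackball's black clamp ring, taken off, 54 mm across, 6 mm high, lying on the desk
- screwdriver: bystander: yellow-handled screwdriver, 170 mm long, lying on the desk
- mug: bystander: blue mug, 80 mm across, 92 mm high
- mouse: bystander: black computer mouse, 104 x 60 x 33 mm

How it is judged:
By the outcome, as a careful person would: the job done as asked, in the order asked, and still so for the second after the job is handed in, while the arm keeps its last pose, push and grip.
It also fails if it takes over 72 s, if anything falls off the work surface, if the arm or the gripper's body presses on something with over 40 N, if the wrist force passes 120 N, or if a joint passes its speed limit or range.

## Working session

There is one attempt and no reset: what is moved stays moved. The work goes in short steps, Python scripts to look and compute and a tool call to move; the robot and the scene stay as the last step left them, time stands still between calls to the robot, and variables do not carry over. Pictures are saved under pics/ and viewed, and the job is handed in when it is done.

Besides the shell and the picture viewer there is one more tool, called after "Request:" as name(argument=value, ...), one argument or row to a line, values as JSON. play_rows: Moves the arm, as the interface text tells. Its arguments: {"type":"object","properties":{"rows":{"type":"array"},"grip_force":{"type":"number"}},"required":["rows"]}

```bash
mkdir -p pics; ls
python3 - <<'E'
from station import ctrl
import cv2,numpy as np,pickle
o=ctrl.get_obs();print(o)
for n in("side","top"):
    c=ctrl.capture(n);cv2.imwrite(f"pics/{n}0.png",c["img"]);pickle.dump(c,open(f"{n}0.pkl","wb"))
    print(n,c["fx"],c["cx"],c["cy"],c["xyz"],c["rotation"])
E
```

```text
pics
{'time_s': 0.0, 'qpos': array([ 1.12522541e+00,  1.16474673e-01,  1.44229330e+00,  6.96265993e-06,
        1.58395584e+00, -3.78094231e-02]), 'joint_vel': array([ 0.00037275,  0.00114023, -0.00079739, -0.00059681,  0.00189719,
        0.00020423]), 'tau': array([-2.34447354e-03, -7.21250367e+01, -6.22602081e+01,  7.76657858e-02,
        2.42796860e-02, -8.67918789e-05]), 'eef_pos': array([0.26759928, 0.61946848, 0.21789539]), 'ee_rot': array([[-4.93781357e-04,  3.96554988e-01,  9.18010837e-01],
       [-1.01771739e-03,  9.18010275e-01, -3.96555292e-01],
       [-9.99999360e-01, -1.13008720e-03, -4.97154530e-05]]), 'force': array([-0.14935142, -0.30104627, -0.05062774]), 'torque': array([-0.00366278,  0.01985126, -0.0306143 ]), 'finger_gap': 1.0031242040468258}
side 443.8780275470821 323.7869255512825 236.12642502603606 [0.46411048 0.74214504 0.70883891] [[-0.98714291 -0.09619145  0.12765613]
 [-0.15978735  0.61439441 -0.77264967]
 [-0.00410892 -0.78311348 -0.62186526]]
top 596.9547743717276 322.99383109390106 234.7262744130006 [0.4236419  0.01572136 1.54627746] [[ 0.01678052 -0.9938288   0.10964821]
 [-0.99984832 -0.01616755  0.00647712]
 [-0.00466441 -0.10974027 -0.99394935]]
```

View pics/side0.png

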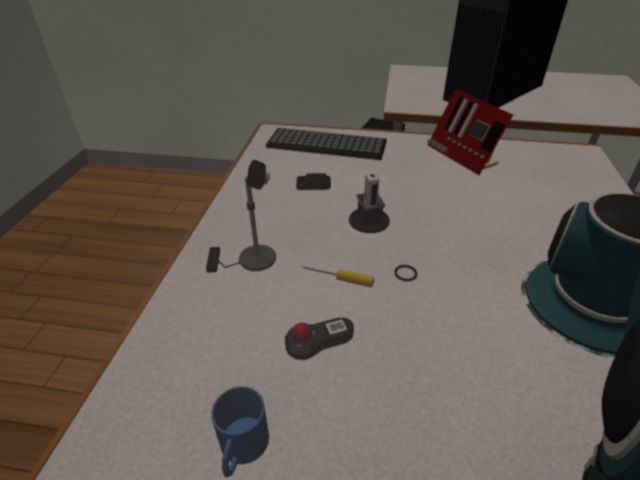

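View pics/top0.png

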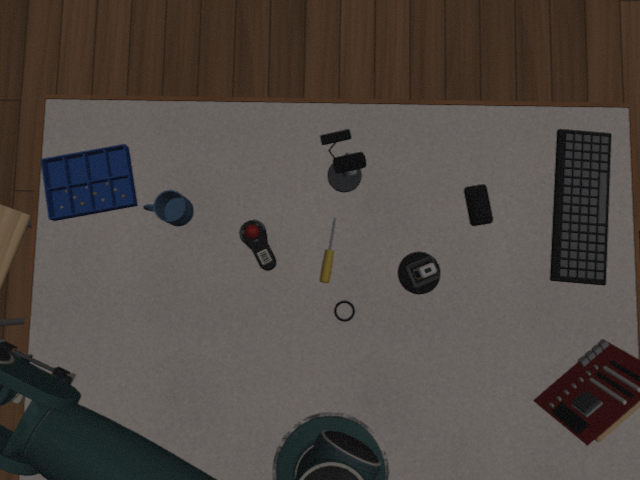

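The side view shows the webcam at about (255,200), the scanner in its holder at (371,200), and the trackball at (320,335) with its red ball at (301,330). The top view shows the trackball at (257,245), the scanner at (425,270) and the webcam at (347,170). I'll enlarge these areas.

```bash
cat > h.py <<'E'
import numpy as np,cv2,pickle
def ray(c,u,v):
    d=np.array([(u-c["cx"])/c["fx"],(v-c["cy"])/c["fy"],1.0]);return np.array(c["xyz"]),np.array(c["rotation"])@d
def atz(c,u,v,z):
    o,d=ray(c,u,v);return o+d*(z-o[2])/d[2]
def atd(c,u,v):
    o,d=ray(c,u,v);D=c["depth"][int(round(v)),int(round(u))];return o+d*D
def proj(c,p):
    q=np.array(c["rotation"]).T@(np.array(p)-c["xyz"]);return np.array([c["cx"]+c["fx"]*q[0]/q[2],c["cy"]+c["fy"]*q[1]/q[2]])
def crop(c,u0,v0,w,h,s,fn,gain=1.8):
    im=c["img"][v0:v0+h,u0:u0+w];im=cv2.convertScaleAbs(cv2.resize(im,None,fx=s,fy=s,interpolation=cv2.INTER_CUBIC),alpha=gain)
    for k in range(0,w,10):
        cv2.putText(im,str(u0+k),(k*s,10),0,.33,(0,255,0),1);cv2.line(im,(k*s,12),(k*s,18),(0,255,0),1)
    for k in range(0,h,10):
        cv2.putText(im,str(v0+k),(0,k*s+4),0,.33,(0,255,0),1);cv2.line(im,(24,k*s),(30,k*s),(0,255,0),1)
    cv2.imwrite(fn,im)
E
python3 - <<'E'
from h import *
t=pickle.load(open("top0.pkl","rb"))
crop(t,230,210,60,70,8,"pics/tb.png",2.2);crop(t,390,240,60,60,9,"pics/sc.png",2.2);crop(t,310,120,70,80,7,"pics/wc.png",2.5)
a=cv2.imread("pics/tb.png");b=cv2.imread("pics/sc.png");
print(a.shape,b.shape)
E
```

```text
(560, 480, 3) (540, 540, 3)
```

View pics/tb.png

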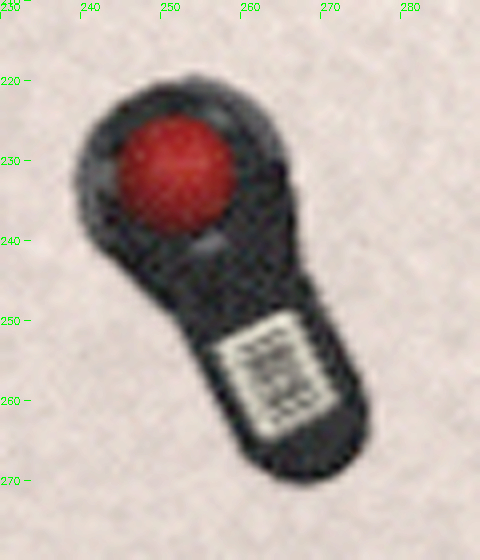

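View pics/sc.png

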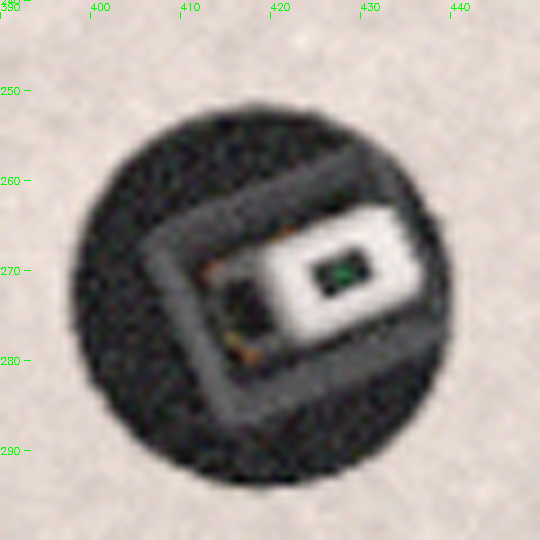

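View pics/wc.png

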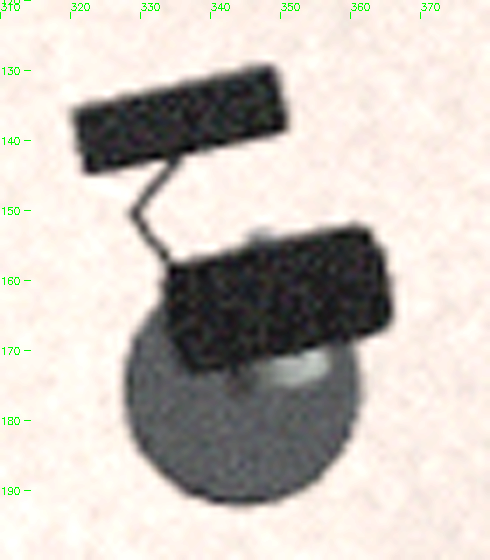

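Sticker centre is at about (264.9,256.9), ball centre (252.1,231.8), scanner top centre about (428,270), holder foot centre (419,273), and webcam foot centre (344.7,175). I'll get metric poses next, checking them against the depth cloud.

Run:
```python
from h import *
np.set_printoptions(precision=4,suppress=True)
t=pickle.load(open("top0.pkl","rb"));s=pickle.load(open("side0.pkl","rb"))
def cloud(c,u0,v0,u1,v1):
    vv,uu=np.mgrid[v0:v1,u0:u1];D=c["depth"][v0:v1,u0:u1]
    d=np.stack([(uu-c["cx"])/c["fx"]*D,(vv-c["cy"])/c["fy"]*D,D],-1).reshape(-1,3)
    p=d@np.array(c["rotation"]).T+c["xyz"];col=c["img"][v0:v1,u0:u1].reshape(-1,3);k=D.ravel()>0;return p[k],col[k]
st=[(217,348),(292,310),(340,402),(268,440)]
P=np.array([atz(t,230+a/8,210+b/8,.031) for a,b in st]);print("sticker",P,P.mean(0),np.linalg.norm(np.diff(P,axis=0),axis=1))
l=P.mean(0);b=atz(t,252.1,231.75,.042);print("ball",b,"dist",np.linalg.norm((b-l)[:2]),"yaw",np.arctan2(*(b-l)[[1,0]]))
tail=atz(t,230+303/8,210+485/8,.0);print("tail end",tail)
S=[(262,246),(388,205),(425,295),(300,340)]
P=np.array([atz(t,390+a/9,240+b_/9,.141) for a,b_ in S]);print("scan",P,P.mean(0),np.linalg.norm(np.diff(P,axis=0),axis=1))
H=[(145,243),(370,145),(448,330),(228,422)]
P=np.array([atz(t,390+a/9,240+b_/9,.070) for a,b_ in H]);print("mouth",P,P.mean(0),np.linalg.norm(np.diff(P,axis=0),axis=1))
print("holder foot",atz(t,390+262/9,240+297/9,.01), "wc foot",atz(t,310+243/7,120+388/7,.012))
for n,c,bx in(("top tb",t,(230,210,290,280)),("top sc",t,(390,240,450,300)),("top wc",t,(310,120,380,200))):
    p,col=cloud(c,*bx);print(n,len(p),"zmax",p[:,2].max(), np.histogram(p[:,2],bins=np.arange(-.01,.27,.02))[0])
p,col=cloud(t,390,240,450,300);k=(p[:,2]>.13);print("sc top",p[k].mean(0),p[k].min(0),p[k].max(0),k.sum())
r=cv2.minAreaRect(p[k][:,:2].astype(np.float32)*1000);print(r)
k=(p[:,2]>.06)&(p[:,2]<.08);print("mouth",cv2.minAreaRect(p[k][:,:2].astype(np.float32)*1000))
p,col=cloud(t,310,120,380,200);k=(p[:,2]>.2);print("head",p[k].mean(0),cv2.minAreaRect(p[k][:,:2].astype(np.float32)*1000))
# side
crop(s,225,145,60,140,5,"pics/ws.png",2.2);crop(s,335,160,70,80,8,"pics/ss.png",2.2)
```

```text
sticker [[0.54   0.1925 0.031 ]
 [0.5525 0.1689 0.031 ]
 [0.5234 0.1529 0.031 ]
 [0.511  0.1754 0.031 ]] [0.5317 0.1724 0.031 ] [0.0267 0.0332 0.0258]
ball [0.5943 0.2056 0.042 ] dist 0.07076920555558541 yaw 0.4871331477750921
tail end [0.4984 0.167  0.    ]
scan [[ 0.5052 -0.2025  0.141 ]
 [ 0.5165 -0.2354  0.141 ]
 [ 0.4931 -0.245   0.141 ]
 [ 0.4808 -0.2124  0.141 ]] [ 0.4989 -0.2238  0.141 ] [0.0348 0.0252 0.0349]
mouth [[ 0.5096 -0.1814  0.07  ]
 [ 0.5376 -0.2432  0.07  ]
 [ 0.4871 -0.2644  0.07  ]
 [ 0.461  -0.2042  0.07  ]] [ 0.4988 -0.2233  0.07  ] [0.0679 0.0547 0.0657]
holder foot [ 0.4982 -0.2228  0.01  ] wc foot [ 0.7497 -0.0284  0.012 ]
top tb 4179 zmax 0.06940106657985057 [3114  425  496  141    0    0    0    0    0    0    0    0    0    0]
top sc 3586 zmax 0.1482859511049861 [2450  510   14  248  132   17   16  197    0    0    0    0    0    0]
top wc 5584 zmax 0.26114463720697945 [4223  770    5    4    0    0    0    0    0    0    0   10  325  243]
sc top [ 0.4996 -0.2195  0.1406] [ 0.4826 -0.2408  0.13  ] [ 0.5161 -0.1987  0.1483] 197
((499.6919250488281, -220.07423400878906), (27.764814376831055, 41.47475814819336), 23.712383270263672)
mouth ((499.9378662109375, -220.56092834472656), (59.34269332885742, 72.11005401611328), 23.593292236328125)
head [ 0.7286 -0.0304  0.2475] ((731.2752685546875, -29.96369171142578), (74.1825180053711, 51.224796295166016), 87.72505950927734)
```

View pics/ss.png

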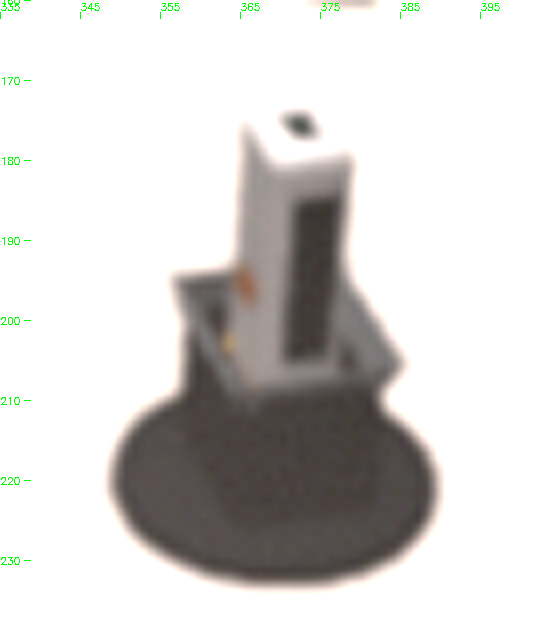

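View pics/ws.png

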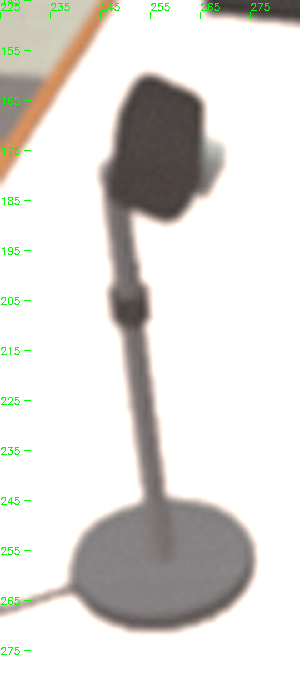

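Run:
```python
from h import *
np.set_printoptions(precision=4,suppress=True)
t=pickle.load(open("top0.pkl","rb"));s=pickle.load(open("side0.pkl","rb"))
p=np.array([.7497,-.0284,0])
tops=[];sides=[]
for y in(9,13,17):
    a=np.radians(y);R=np.array([[np.cos(a),-np.sin(a),0],[np.sin(a),np.cos(a),0],[0,0,1]])
    L=p+R@[-.0425,0,.222]; 
    b=np.radians(30);Ry=np.array([[np.cos(b),0,-np.sin(b)],[0,1,0],[np.sin(b),0,np.cos(b)]])
    hc=p+R@[-.02,0,.235]
    print(y,"lens",proj(t,L),proj(s,L),"head",proj(t,hc),proj(s,hc),"focus",p+R@[-.1551,0,.157])
    # project head left/right edge direction
    l=proj(t,hc+R@[0,.036,0]);r=proj(t,hc+R@[0,-.036,0]);print(l,r,np.degrees(np.arctan2(*(r-l)[::-1])))
print("post base",proj(t,p),proj(s,p),proj(s,p+[0,0,.15]))
# side foot centre
print("foot side",atz(s,225+163/5,145+560/5,.012))
print("edge angles",np.degrees(np.arctan2(-48,197)),np.degrees(np.arctan2(-40,195)))
g=cv2.cvtColor(t["img"],cv2.COLOR_BGR2GRAY)
m=(g<30).astype(np.uint8);m[:,:325]=0;m[:,372:]=0;m[:148]=0;m[182:]=0
n,lab,stt,cen=cv2.connectedComponentsWithStats(m)
for i in range(1,n):
    if stt[i][4]>50:
        pts=np.argwhere(lab==i)[:,::-1].astype(np.float32);print(stt[i],cv2.minAreaRect(pts),cv2.fitLine(pts,cv2.DIST_L2,0,.01,.01).ravel())
```

```text
9 lens [350.3386 174.3783] [269.4892 179.267 ] head [349.1204 163.3796] [258.2158 173.9119] focus [ 0.5965 -0.0527  0.157 ]
[333.2034 165.6025] [365.0282 161.158 ] -7.9501977784894775
13 lens [351.6321 174.1519] [269.5795 178.5344] head [349.7339 163.2723] [258.272 173.57 ] focus [ 0.5986 -0.0633  0.157 ]
[334.0152 166.5798] [365.437  159.9681] -11.882575226475197
17 lens [352.9059 173.8372] [269.5711 177.809 ] head [350.3381 163.1233] [258.2813 173.2307] focus [ 0.6014 -0.0737  0.157 ]
[334.8948 167.4995] [365.7598 158.7532] -15.821277121184814
post base [344.5573 176.3957] [259.2791 258.5605] [252.8555 207.4564]
foot side [ 0.7504 -0.0202  0.012 ]
edge angles -13.693569446648523 -11.592175410291071
[333 153  33  24 503] ((349.0882263183594, 164.3529510498047), (19.645381927490234, 32.49977493286133), 75.96376037597656) [  0.9641  -0.2657 348.6759 162.9424]
```

```bash
cat > go.py <<'E'
import sys,numpy as np
from station import ctrl
o=ctrl.get_obs();R=np.array(o["ee_rot"]);p=np.array(o["eef_pos"])
T=np.array([float(a) for a in sys.argv[1:4]]);yaw=float(sys.argv[4])
cy=np.degrees(np.arctan2(R[1,1],R[0,1]))
dy=(yaw-cy+180)%360-180
print("t",round(o["time_s"],2),"p",p.round(4),"jawyaw",round(cy,2),"tilt",R[:2,0].round(4),"gap",round(o["finger_gap"],3),"F",o["force"].round(1),"q",o["qpos"].round(2))
print("shift units",(R.T@(T-p)/.03).round(3),"turn units",round(-dy/5,3),"(alt",round(-((dy-180) if dy>0 else dy+180)/5,2),")")
E
python3 go.py .499 -.2228 .2 23
```

```text
t 0.1 p [0.2676 0.6195 0.218 ] jawyaw 66.63 tilt [-0.0004 -0.0009] gap 0.999 F [-0.8 -0.6  0.2] q [ 1.13  0.12  1.44 -0.    1.58 -0.04]
shift units [  0.623 -22.714  18.215] turn units 8.727 (alt -27.27 )
```

Request:
play_rows(
  rows=[
    [1, 0, -0.8, 0.64, 0.5],
    [1, 0, -1.8, 1.44, 1],
    [1, 0, -2.8, 2.24, 2],
    [1, 0, -3.8, 3.05, 3],
    [1, 0, -4.8, 3.85, 4],
    [1, 0, -5.8, 4.65, 5],
    [1, 0, -6.8, 5.45, 6],
    [1, 0, -7.8, 6.25, 7],
  ],
)

```text
time_s: 0.77
eef_pos: [0.3468, 0.3285, 0.2179]
ee_rot: [[-0.001, 0.853, 0.521], [-0.001, 0.521, -0.853], [-1.0, -0.001, 0.001]]
force: [0.3, -0.3, 0.3]
finger_gap: 1.0
```

```bash
python3 go.py .499 -.2228 .2 23
```

```text
t 0.77 p [0.3468 0.3285 0.2179] jawyaw 31.41 tilt [-0.0006 -0.0011] gap 1.0 F [ 0.3 -0.3  0.3] q [ 0.71 -0.32  1.85 -0.    1.62  0.16]
shift units [ 0.614 -5.249 18.328] turn units 1.682 (alt -34.32 )
```

Request:
play_rows(
  rows=[
    [1, 0, -0.35, 1.2, 0.3],
    [1, 0, -0.7, 2.4, 0.6],
    [1, 0, -1.05, 3.6, 1],
    [1, 0, -1.4, 4.9, 1.3],
    [1, 0, -1.75, 6.1, 1.6],
    [1, 0, -2.1, 7.3, 1.68],
    [1, 0, -2.45, 8.5, 1.68],
    [1, 0, -2.8, 9.7, 1.68],
  ],
)

```text
time_s: 1.43
eef_pos: [0.4267, 0.0345, 0.2182]
ee_rot: [[-0.0, 0.92, 0.391], [-0.001, 0.391, -0.92], [-1.0, -0.001, 0.001]]
force: [1.4, 0.8, 0.4]
finger_gap: 0.998
```

```bash
python3 go.py .499 -.2228 .2 23
```

```text
t 1.43 p [0.4267 0.0345 0.2182] jawyaw 23.01 tilt [-0.0002 -0.001 ] gap 0.998 F [1.4 0.8 0.4] q [ 0.02 -0.44  1.94 -0.    1.65 -0.38]
shift units [ 0.615 -1.133  8.837] turn units 0.002 (alt -36.0 )
```

Request:
play_rows(
  rows=[
    [1, 0.1, -0.15, 1.2, 0],
    [1, 0.2, -0.3, 2.4, 0],
    [1, 0.3, -0.46, 3.6, 0],
    [1, 0.4, -0.6, 4.8, 0],
    [1, 0.5, -0.77, 6.0, 0],
    [1, 0.6, -0.95, 7.4, 0],
    [1, 0.61, -1.13, 8.5, 0],
    [1, 0.61, -1.13, 8.84, 0],
  ],
)

```text
time_s: 2.1
eef_pos: [0.4991, -0.2267, 0.1991]
ee_rot: [[-0.002, 0.921, 0.388], [-0.001, 0.388, -0.921], [-1.0, -0.002, 0.0]]
force: [-0.1, -0.0, 0.3]
finger_gap: 1.003
```

```bash
python3 - <<'E'
from h import *
from station import ctrl
for n,b in(("side",(320,90,110,120,5)),("top",(380,220,100,90,6))):
    c=ctrl.capture(n);pickle.dump(c,open(n+"1.pkl","wb"));crop(c,*b,f"pics/{n}1.png",2.2)
E
python3 go.py .499 -.2228 .101 23
```

```text
t 2.2 p [ 0.4991 -0.2242  0.1993] jawyaw 22.87 tilt [-0.0016 -0.0003] gap 0.998 F [ 0.3  0.6 -0.4] q [-0.47 -0.16  1.74 -0.    1.56 -0.87]
shift units [ 3.278  0.021 -0.044] turn units -0.026 (alt 35.97 )
```

View pics/side1.png

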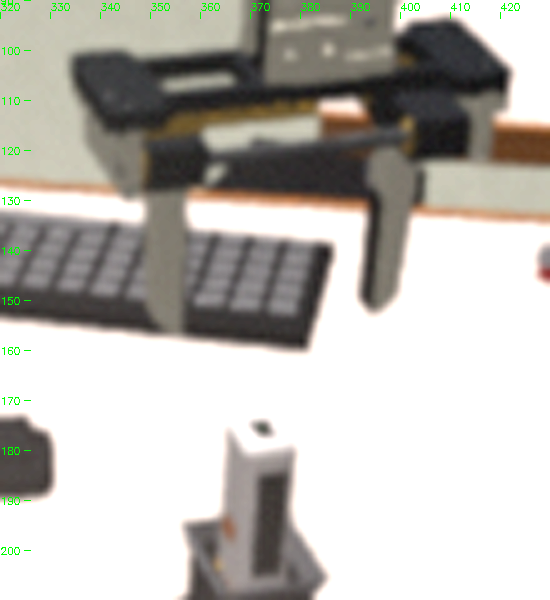

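View pics/top1.png

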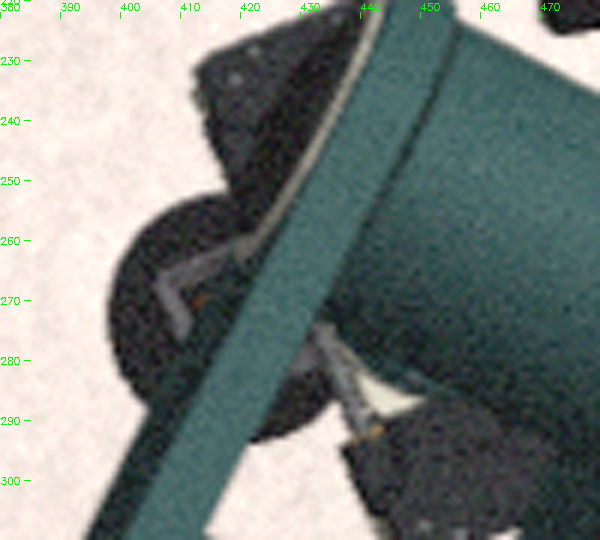

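The fingertips, at (354,154) and (396,150), straddle the scanner at (371,178). I'm descending and closing.

Request:
play_rows(
  rows=[
    [1, 0.4, 0.02, -0.04, 0],
    [1, 0.9, 0.02, -0.04, 0],
    [1, 1.4, 0.02, -0.04, 0],
    [1, 1.9, 0.02, -0.04, 0],
    [1, 2.4, 0.02, -0.04, 0],
    [1, 2.8, 0.02, -0.04, 0],
    [1, 3.1, 0.02, -0.04, 0],
    [1, 3.28, 0.02, -0.04, 0],
  ],
  grip_force=25,
)

```text
time_s: 2.87
eef_pos: [0.4986, -0.2219, 0.0996]
ee_rot: [[-0.002, 0.921, 0.39], [0.0, 0.39, -0.921], [-1.0, -0.002, -0.001]]
force: [-0.2, -0.8, -0.9]
finger_gap: 1.001
```

```bash
python3 - <<'E'
from h import *
from station import ctrl
o=ctrl.get_obs()
for n,b in(("side",(320,120,110,120,5)),):
    c=ctrl.capture(n);crop(c,*b,f"pics/{n}2.png",2.2);print(proj(c,o["eef_pos"]))
E
python3 go.py .499 -.2228 .101 23
```

```text
[371.97661513 189.49479346]
t 2.92 p [ 0.4985 -0.2221  0.0992] jawyaw 22.91 tilt [-0.0029  0.0004] gap 1.001 F [ 0.1 -0.5 -0.9] q [-0.47 -0.11  1.86 -0.    1.39 -0.86]
shift units [-0.061  0.005  0.029] turn units -0.018 (alt 35.98 )
```

View pics/side2.png

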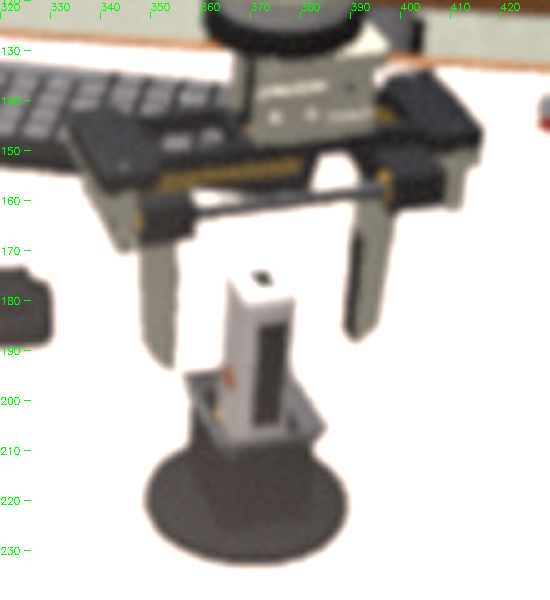

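The scanner bar at about (371,185) sits midway between the tips at (352,193) and (389,187). Closing now.

Request:
play_rows(
  rows=[
    [0.6, 0, 0, 0, 0],
    [0.4, 0, 0, 0, 0],
    [0.25, 0, 0, 0, 0],
    [0.2, 0, 0, 0, 0],
    [0.2, 0, 0, 0, 0],
    [0.2, 0, 0, 0, 0],
    [0.2, 0, 0, 0, 0],
    [0.2, 0, 0, 0, 0],
  ],
  grip_force=25,
)

```text
time_s: 3.58
eef_pos: [0.4985, -0.2221, 0.0992]
ee_rot: [[-0.003, 0.921, 0.389], [0.0, 0.389, -0.921], [-1.0, -0.003, -0.001]]
force: [-0.4, -1.1, -0.3]
finger_gap: 0.475
```

```bash
python3 go.py .499 -.2228 .206 23
```

```text
t 3.58 p [ 0.4985 -0.2221  0.0992] jawyaw 22.91 tilt [-0.0029  0.0004] gap 0.475 F [-0.4 -1.1 -0.3] q [-0.47 -0.11  1.86 -0.    1.39 -0.86]
shift units [-3.559e+00 -3.000e-03  2.200e-02] turn units -0.019 (alt 35.98 )
```

Still closing (gap 0.475; 28 mm is about 0.30).

Request:
play_rows(
  rows=[
    [0.2, 0, 0, 0, 0],
    [0.2, 0, 0, 0, 0],
    [0.2, 0, 0, 0, 0],
    [0.2, 0, 0, 0, 0],
    [0.2, 0, 0, 0, 0],
    [0.2, 0, 0, 0, 0],
    [0.2, 0, 0, 0, 0],
    [0.2, 0, 0, 0, 0],
  ],
  grip_force=25,
)

```text
time_s: 4.25
eef_pos: [0.4985, -0.2221, 0.0992]
ee_rot: [[-0.003, 0.921, 0.389], [0.0, 0.389, -0.921], [-1.0, -0.003, -0.001]]
force: [-0.1, -0.1, -0.0]
finger_gap: 0.302
```

```bash
python3 go.py .499 -.2228 .206 23
```

```text
t 4.25 p [ 0.4985 -0.2221  0.0992] jawyaw 22.91 tilt [-0.0029  0.0003] gap 0.302 F [-0.1 -0.1 -0. ] q [-0.47 -0.11  1.86 -0.    1.39 -0.86]
shift units [-3.558e+00 -3.000e-03  2.100e-02] turn units -0.019 (alt 35.98 )
```

Request:
play_rows(
  rows=[
    [0.2, -0.2, 0, 0, 0],
    [0.2, -0.6, 0, 0, 0],
    [0.2, -1.1, 0, 0, 0],
    [0.2, -1.7, 0, 0, 0],
    [0.2, -2.3, 0, 0, 0],
    [0.2, -2.9, 0, 0, 0],
    [0.2, -3.4, 0, 0, 0],
    [0.2, -3.7, 0, 0, 0],
  ],
)

```text
time_s: 4.92
eef_pos: [0.4992, -0.2223, 0.213]
ee_rot: [[-0.001, 0.921, 0.389], [-0.001, 0.389, -0.921], [-1.0, -0.001, 0.0]]
force: [-0.7, 0.2, -1.2]
finger_gap: 0.301
```

```bash
python3 go.py .532 .1725 .19 22.9
```

```text
t 4.92 p [ 0.4992 -0.2223  0.213 ] jawyaw 22.91 tilt [-0.0007 -0.0007] gap 0.301 F [-0.7  0.2 -1.2] q [-0.47 -0.16  1.73 -0.    1.58 -0.86]
shift units [  0.757   6.13  -11.698] turn units 0.002 (alt -36.0 )
```

Request:
play_rows(
  rows=[
    [0.2, 0, 0.15, -0.3, 0],
    [0.2, 0, 0.4, -0.9, 0],
    [0.2, 0, 0.9, -1.7, 0],
    [0.2, 0, 1.4, -2.6, 0],
    [0.2, 0, 1.9, -3.6, 0],
    [0.2, 0, 2.4, -4.6, 0],
    [0.2, 0, 2.95, -5.6, 0],
    [0.2, 0, 3.45, -6.6, 0],
  ],
)

```text
time_s: 5.58
eef_pos: [0.5169, 0.0026, 0.2122]
ee_rot: [[-0.001, 0.921, 0.389], [-0.001, 0.389, -0.921], [-1.0, -0.001, -0.0]]
force: [0.5, -0.5, -0.8]
finger_gap: 0.302
```

```bash
python3 go.py .532 .1725 .19 22.9
```

```text
t 5.58 p [0.5169 0.0026 0.2122] jawyaw 22.91 tilt [-0.0014 -0.0006] gap 0.302 F [ 0.5 -0.5 -0.8] q [-0.04 -0.23  1.78 -0.    1.59 -0.44]
shift units [ 0.737  2.669 -5.021] turn units 0.002 (alt -36.0 )
```

Request:
play_rows(
  rows=[
    [0.2, 0.1, 0.5, -0.95, 0],
    [0.2, 0.2, 1.0, -1.9, 0],
    [0.2, 0.35, 1.5, -2.8, 0],
    [0.2, 0.5, 1.9, -3.6, 0],
    [0.2, 0.6, 2.25, -4.25, 0],
    [0.2, 0.7, 2.5, -4.7, 0],
    [0.2, 0.74, 2.63, -4.95, 0],
    [0.2, 0.74, 2.67, -5.02, 0],
  ],
)

```text
time_s: 6.25
eef_pos: [0.5315, 0.1738, 0.1889]
ee_rot: [[-0.003, 0.921, 0.391], [-0.001, 0.391, -0.921], [-1.0, -0.003, -0.0]]
force: [0.2, 0.2, -0.7]
finger_gap: 0.301
```

```bash
python3 - <<'E'
from h import *
from station import ctrl
c=ctrl.capture("side");crop(c,260,220,130,150,4,"pics/side3.png",2.2);o=ctrl.get_obs()
c2=ctrl.capture("top");crop(c2,220,190,90,100,6,"pics/top3.png",2.2)
p=np.array(o["eef_pos"]);R=np.array(o["ee_rot"])
w=p+R[:,0]*.084;print("window pred",w,proj(c,w),"label",proj(c,[.532,.1725,.031]))
E
python3 go.py .532 .1725 .19 22.9
```

```text
window pred [0.53145528 0.17318551 0.10536816] [338.29385651 298.94593647] label [337.45047767 325.02558437]
t 6.35 p [0.5318 0.1725 0.1897] jawyaw 22.93 tilt [-0.0019 -0.0008] gap 0.297 F [-0.2 -0.2 -0.5] q [ 0.27 -0.13  1.73 -0.    1.54 -0.13]
shift units [-0.011  0.005  0.003] turn units 0.007 (alt -35.99 )
```

View pics/side3.png

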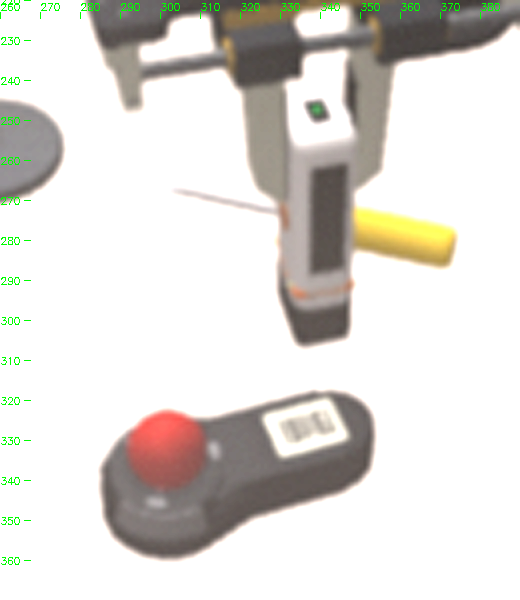

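View pics/top3.png

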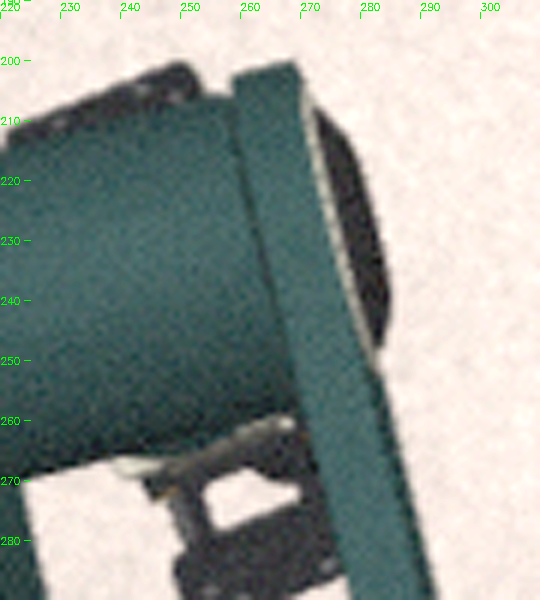

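The scanner hangs upright with its window near (338,302), directly above the sticker at (337,327). I'll hold still for 1.3 s.

Request:
play_rows(
  rows=[
    [0.2, 0, 0, 0, 0],
    [0.2, 0, 0, 0, 0],
    [0.2, 0, 0, 0, 0],
    [0.2, 0, 0, 0, 0],
    [0.2, 0, 0, 0, 0],
    [0.2, 0, 0, 0, 0],
    [0.2, 0, 0, 0, 0],
    [0.2, 0, 0, 0, 0],
  ],
)

```text
time_s: 7.02
eef_pos: [0.5318, 0.1725, 0.1897]
ee_rot: [[-0.002, 0.921, 0.39], [-0.001, 0.39, -0.921], [-1.0, -0.002, -0.0]]
force: [0.2, 0.2, -0.1]
finger_gap: 0.297
```

Request:
play_rows(
  rows=[
    [0.2, 0, 0, 0, 0],
    [0.2, 0, 0, 0, 0],
    [0.2, 0, 0, 0, 0],
    [0.2, 0, 0, 0, 0],
    [0.2, 0, 0, 0, 0],
    [0.2, 0, 0, 0, 0],
    [0.2, 0, 0, 0, 0],
    [0.2, 0, 0, 0, 0],
  ],
)

```text
time_s: 7.68
eef_pos: [0.5318, 0.1725, 0.1897]
ee_rot: [[-0.002, 0.921, 0.39], [-0.001, 0.39, -0.921], [-1.0, -0.002, 0.0]]
force: [0.8, -0.5, -2.2]
finger_gap: 0.302
```

```bash
python3 - <<'E'
from h import *
from station import ctrl
c=ctrl.capture("side");crop(c,310,225,60,90,6,"pics/side4.png",1.5);
E
python3 go.py .4985 -.2221 .212 22.9
```

```text
t 7.73 p [0.5318 0.1725 0.1897] jawyaw 22.93 tilt [-0.0019 -0.0008] gap 0.301 F [-0.5  0.3 -1.7] q [ 0.27 -0.13  1.73 -0.    1.54 -0.13]
shift units [-0.731 -6.148 11.68 ] turn units 0.006 (alt -35.99 )
```

View pics/side4.png

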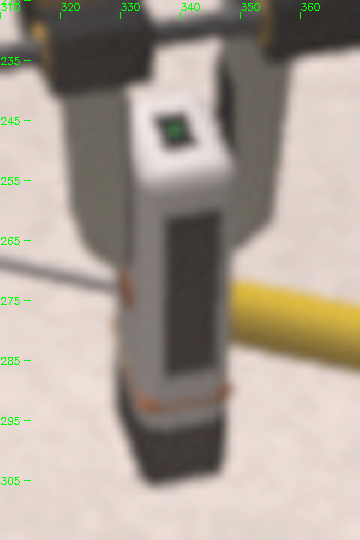

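The window stayed above the sticker and still. Returning to the holder.

Request:
play_rows(
  rows=[
    [0.2, -0.15, -0.1, 0.2, 0],
    [0.2, -0.4, -0.4, 0.75, 0],
    [0.2, -0.73, -0.85, 1.6, 0],
    [0.2, -0.73, -1.35, 2.6, 0],
    [0.2, -0.73, -1.9, 3.6, 0],
    [0.2, -0.73, -2.42, 4.6, 0],
    [0.2, -0.73, -2.95, 5.6, 0],
    [0.2, -0.73, -3.47, 6.6, 0],
  ],
)

```text
time_s: 8.4
eef_pos: [0.5125, -0.0523, 0.2124]
ee_rot: [[-0.001, 0.921, 0.39], [-0.001, 0.39, -0.921], [-1.0, -0.002, 0.0]]
force: [0.6, 0.4, -1.3]
finger_gap: 0.295
```

```bash
python3 go.py .4985 -.2221 .212 22.9
```

```text
t 8.4 p [ 0.5125 -0.0523  0.2124] jawyaw 22.93 tilt [-0.0012 -0.001 ] gap 0.295 F [ 0.6  0.4 -1.3] q [-0.15 -0.23  1.79 -0.    1.59 -0.55]
shift units [ 0.019 -2.635  5.031] turn units 0.007 (alt -35.99 )
```

Request:
play_rows(
  rows=[
    [0.2, 0, -0.5, 0.95, 0],
    [0.2, 0, -1.0, 1.9, 0],
    [0.2, 0, -1.45, 2.8, 0],
    [0.2, 0, -1.85, 3.6, 0],
    [0.2, 0, -2.2, 4.25, 0],
    [0.2, 0, -2.45, 4.7, 0],
    [0.2, 0, -2.6, 4.95, 0],
    [0.2, 0, -2.63, 5.03, 0],
  ],
)

```text
time_s: 9.07
eef_pos: [0.4982, -0.2233, 0.2127]
ee_rot: [[-0.001, 0.922, 0.388], [-0.001, 0.388, -0.922], [-1.0, -0.002, 0.001]]
force: [0.9, 0.0, -1.1]
finger_gap: 0.301
```

Request:
play_rows(
  rows=[
    [0.2, 0, 0, 0, 0],
    [0.2, 0, 0, 0, 0],
    [0.2, 0, 0, 0, 0],
    [0.2, 0, 0, 0, 0],
    [0.2, 0, 0, 0, 0],
    [0.2, 0, 0, 0, 0],
    [0.2, 0, 0, 0, 0],
    [0.2, 0, 0, 0, 0],
  ],
)

```text
time_s: 9.73
eef_pos: [0.4982, -0.2232, 0.2128]
ee_rot: [[-0.001, 0.921, 0.389], [-0.001, 0.389, -0.921], [-1.0, -0.002, 0.001]]
force: [-0.0, 0.3, -0.3]
finger_gap: 0.299
```

```bash
python3 - <<'E'
from h import *
from station import ctrl
c=ctrl.capture("side");crop(c,335,110,70,130,4,"pics/side5.png",2.2)
E
python3 go.py .4985 -.2221 .1 22.9
```

```text
t 9.78 p [ 0.4982 -0.2232  0.2128] jawyaw 22.86 tilt [-0.0013 -0.0012] gap 0.303 F [ 0.2  0.2 -1.3] q [-0.47 -0.16  1.73 -0.    1.58 -0.87]
shift units [ 3.759  0.029 -0.033] turn units -0.008 (alt 35.99 )
```

View pics/side5.png

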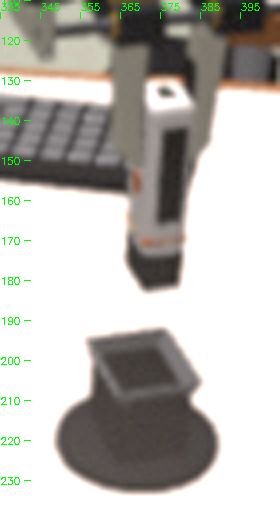

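The scanner, with its underside near (373,182), hangs over the holder mouth at (370,200). Descending.

Request:
play_rows(
  rows=[
    [0.2, 0.3, 0.03, -0.03, 0],
    [0.2, 0.8, 0.03, -0.03, 0],
    [0.2, 1.3, 0.03, -0.03, 0],
    [0.2, 1.8, 0.03, -0.03, 0],
    [0.2, 2.3, 0.03, -0.03, 0],
    [0.2, 2.8, 0.03, -0.03, 0],
    [0.2, 3.3, 0.03, -0.03, 0],
    [0.2, 3.55, 0.03, -0.03, 0],
  ],
)

```text
time_s: 10.45
eef_pos: [0.4975, -0.2216, 0.1028]
ee_rot: [[-0.004, 0.921, 0.388], [0.0, 0.388, -0.921], [-1.0, -0.004, -0.002]]
force: [0.3, 0.1, -1.2]
finger_gap: 0.301
```

```bash
python3 go.py .4985 -.2221 .0995 22.9
```

```text
t 10.45 p [ 0.4975 -0.2216  0.1028] jawyaw 22.86 tilt [-0.0041  0.0003] gap 0.301 F [ 0.3  0.1 -1.2] q [-0.46 -0.11  1.86 -0.    1.4  -0.86]
shift units [0.111 0.024 0.029] turn units -0.008 (alt 35.99 )
```

Request:
play_rows(
  rows=[
    [0.2, 0.05, 0.02, 0.03, 0],
    [0.2, 0.1, 0.02, 0.03, 0],
    [0.2, 0.1, 0.02, 0.03, 0],
    [0.3, 0.1, 0.02, 0.03, 0],
    [0.4, 0.1, 0.02, 0.03, 0],
    [0.6, 0.1, 0.02, 0.03, 0],
    [0.8, 0.1, 0.02, 0.03, 0],
    [1, 0.1, 0.02, 0.03, 0],
  ],
)

```text
time_s: 11.12
eef_pos: [0.4985, -0.2222, 0.1]
ee_rot: [[-0.004, 0.921, 0.388], [0.0, 0.388, -0.921], [-1.0, -0.003, -0.002]]
force: [0.4, -0.9, 0.2]
finger_gap: 0.537
```

Request:
play_rows(
  rows=[
    [1, 0, 0, 0, 0],
    [1, 0, 0, 0, 0],
    [1, 0, 0, 0, 0],
    [1, 0, 0, 0, 0],
    [1, 0, 0, 0, 0],
    [1, 0, 0, 0, 0],
    [1, 0, 0, 0, 0],
    [1, 0, 0, 0, 0],
  ],
)

```text
time_s: 11.78
eef_pos: [0.4984, -0.2222, 0.1]
ee_rot: [[-0.004, 0.921, 0.388], [0.0, 0.388, -0.921], [-1.0, -0.003, -0.002]]
force: [-0.2, -0.4, 0.0]
finger_gap: 0.996
```

```bash
python3 - <<'E'
from h import *
from station import ctrl
c=ctrl.capture("side");crop(c,325,120,90,120,5,"pics/side6.png",2.2)
E
python3 go.py .4985 -.2221 .22 -20
```

```text
t 11.83 p [ 0.4985 -0.2222  0.1   ] jawyaw 22.86 tilt [-0.0038  0.0001] gap 0.998 F [-0.5  0.3 -0.1] q [-0.47 -0.11  1.86 -0.    1.39 -0.86]
shift units [-3.999 -0.011 -0.011] turn units 8.572 (alt -27.43 )
```

View pics/side6.png

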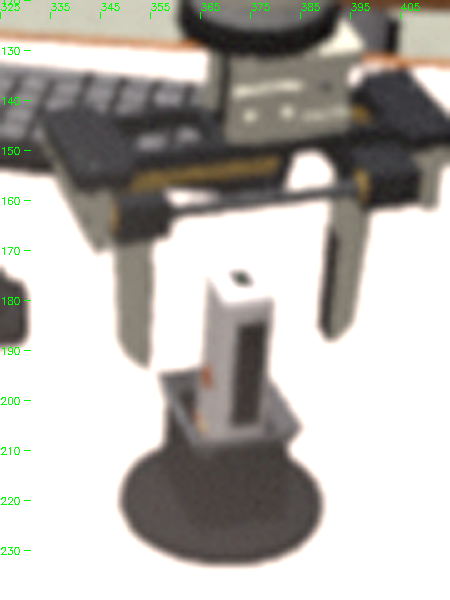

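The scanner stands in its holder again, with its top at (373,176) as before. I'm lifting and heading to the trackball, turning the jaws to -62°.

Request:
play_rows(
  rows=[
    [1, -0.3, 0, 0, 0],
    [1, -0.9, 0, 0, 0],
    [1, -1.6, 0, 0, 0],
    [1, -2.4, 0, 0, 0],
    [1, -3.1, 0, 0, 0],
    [1, -3.7, 0, 0, 0],
    [1, -4.0, 0, 0, 0.5],
    [1, -4.0, 0.3, -0.6, 1.2],
  ],
)

```text
time_s: 12.5
eef_pos: [0.5006, -0.2041, 0.2232]
ee_rot: [[-0.001, 0.958, 0.287], [-0.002, 0.287, -0.958], [-1.0, -0.001, 0.002]]
force: [0.2, 0.5, -0.5]
finger_gap: 1.002
```

```bash
python3 go.py .532 .1725 .2 -62
```

```text
t 12.5 p [ 0.5006 -0.2041  0.2232] jawyaw 16.67 tilt [-0.0008 -0.002 ] gap 1.002 F [ 0.2  0.5 -0.5] q [-0.43 -0.18  1.72 -0.    1.6  -0.72]
shift units [  0.749   4.602 -11.726] turn units 15.733 (alt -20.27 )
```

Request:
play_rows(
  rows=[
    [1, 0, 0.45, -1.1, 1],
    [1, 0, 0.9, -2.2, 2],
    [1, 0, 1.35, -3.4, 3.2],
    [1, 0, 1.8, -4.6, 4.4],
    [1, 0, 2.25, -5.8, 5.6],
    [1, 0, 2.7, -7.0, 6.8],
    [1, 0, 3.2, -8.2, 8],
    [1, 0, 3.6, -9.3, 9.2],
  ],
)

```text
time_s: 13.17
eef_pos: [0.5239, 0.0964, 0.2236]
ee_rot: [[0.0, 0.869, -0.494], [-0.002, -0.494, -0.869], [-1.0, 0.001, 0.001]]
force: [0.2, -0.7, -0.4]
finger_gap: 1.0
```

```bash
python3 go.py .532 .1725 .2 -62
```

```text
t 13.17 p [0.5239 0.0964 0.2236] jawyaw -29.61 tilt [ 0.0002 -0.0017] gap 1.0 F [ 0.2 -0.7 -0.4] q [ 0.14 -0.2   1.74 -0.    1.6   0.65]
shift units [ 0.783 -1.019 -2.339] turn units 6.477 (alt -29.52 )
```

Request:
play_rows(
  rows=[
    [1, 0.1, -0.35, -0.8, 1.1],
    [1, 0.2, -0.65, -1.5, 2.2],
    [1, 0.4, -0.85, -2.0, 3.3],
    [1, 0.6, -1.0, -2.3, 4.4],
    [1, 0.78, -1.02, -2.34, 5.4],
    [1, 0.78, -1.02, -2.34, 6.2],
    [1, 0.78, -1.02, -2.34, 6.48],
    [1, 0.78, -1.02, -2.34, 6.48],
  ],
)

```text
time_s: 13.83
eef_pos: [0.532, 0.1726, 0.2007]
ee_rot: [[0.001, 0.469, -0.883], [-0.002, -0.883, -0.469], [-1.0, 0.002, 0.0]]
force: [0.1, -0.4, 0.5]
finger_gap: 1.005
```

```bash
python3 - <<'E'
from h import *
from station import ctrl
c=ctrl.capture("side");crop(c,260,180,130,190,3,"pics/side7.png",2.2)
t=ctrl.capture("top");crop(t,220,190,90,100,6,"pics/top7.png",2.2)
E
python3 go.py .532 .1725 .1 -62
```

```text
t 13.93 p [0.5321 0.1725 0.2007] jawyaw -61.89 tilt [ 0.0007 -0.0016] gap 1.001 F [-0.2 -0.6  0.1] q [ 0.27 -0.13  1.72 -0.    1.56  1.35]
shift units [ 3.355e+00 -9.000e-03  1.000e-03] turn units 0.021 (alt -35.98 )
```

View pics/side7.png

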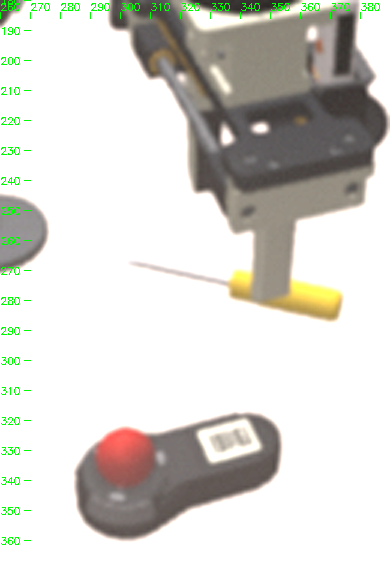

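View pics/top7.png

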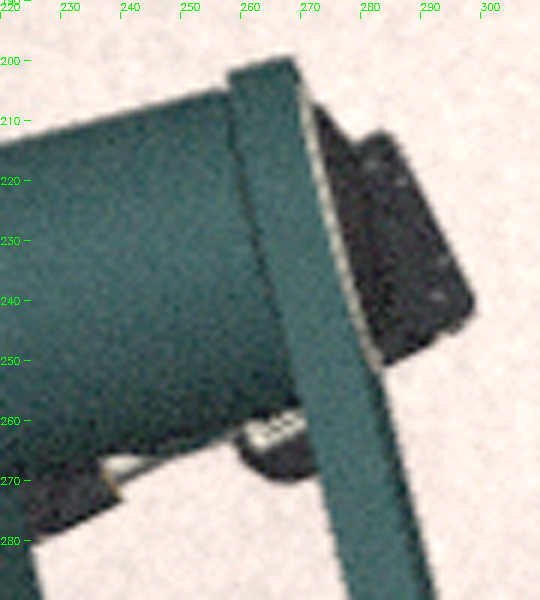

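The trackball hasn't moved; sticker (335,327), ball (301,332). Descending with the jaws across the tail.

Request:
play_rows(
  rows=[
    [1, 0.4, -0.01, 0, 0],
    [1, 1.0, -0.01, 0, 0],
    [1, 1.7, -0.01, 0, 0],
    [1, 2.5, -0.01, 0, 0],
    [1, 3.3, -0.01, 0, 0],
    [1, 4.0, -0.01, 0, 0],
    [1, 4.6, -0.01, 0, 0],
    [1, 5.0, -0.01, 0, 0],
  ],
)

```text
time_s: 14.6
eef_pos: [0.5311, 0.1721, 0.048]
ee_rot: [[-0.001, 0.472, -0.882], [-0.002, -0.882, -0.472], [-1.0, 0.001, 0.002]]
force: [-0.3, 0.6, 0.4]
finger_gap: 1.003
```

```bash
python3 - <<'E'
from h import *
from station import ctrl
c=ctrl.capture("side");crop(c,260,220,130,150,4,"pics/side8.png",2.2)
t=ctrl.capture("top");crop(t,220,190,90,100,6,"pics/top8.png",2.2)
E
python3 go.py .532 .1725 .005 -62
```

```text
t 14.7 p [0.531  0.1721 0.0483] jawyaw -61.86 tilt [-0.0024 -0.0024] gap 1.0 F [ 0.1 -0.3  0.9] q [ 0.27 -0.04  1.88 -0.    1.3   1.35]
shift units [ 1.444  0.002 -0.042] turn units 0.027 (alt -35.97 )
```

View pics/side8.png

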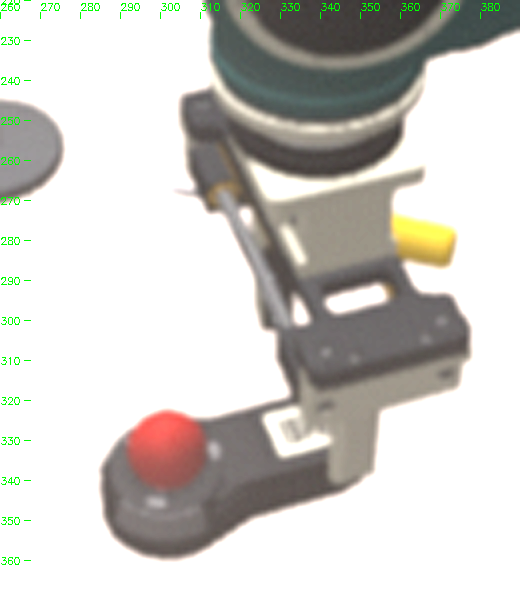

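View pics/top8.png

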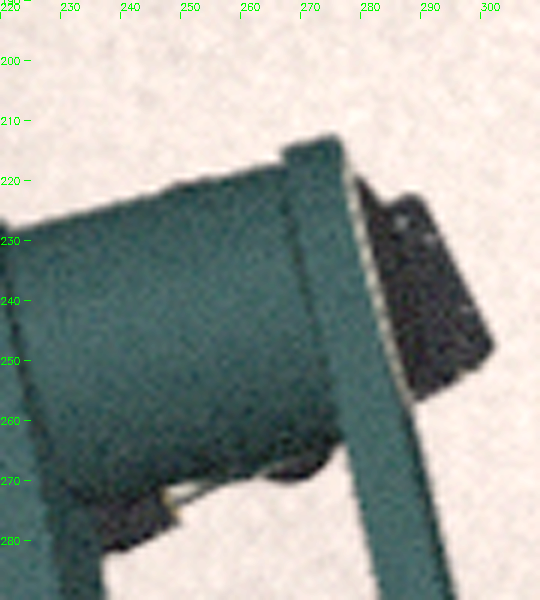

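Near finger at (348,335) is outside the tail edge beside the sticker, and the gripper body clears the ball. Finishing the descent, then closing.

Request:
play_rows(
  rows=[
    [1, 0.2, 0, -0.02, 0],
    [1, 0.45, 0, -0.03, 0],
    [1, 0.7, 0, -0.04, 0],
    [1, 0.95, 0, -0.04, 0],
    [1, 1.2, 0, -0.04, 0],
    [1, 1.35, 0, -0.04, 0],
    [1, 1.44, 0, -0.04, 0],
    [1, 1.44, 0, -0.04, 0],
  ],
)

```text
time_s: 15.37
eef_pos: [0.5317, 0.1724, 0.0045]
ee_rot: [[-0.003, 0.472, -0.882], [-0.003, -0.882, -0.472], [-1.0, 0.001, 0.004]]
force: [-0.1, 0.1, 0.6]
finger_gap: 1.001
```

```bash
python3 go.py .532 .1725 .005 -62
```

```text
t 15.37 p [0.5317 0.1724 0.0045] jawyaw -61.86 tilt [-0.0032 -0.0027] gap 1.001 F [-0.1  0.1  0.6] q [ 0.27  0.01  1.91 -0.    1.22  1.35]
shift units [-0.017  0.004 -0.011] turn units 0.028 (alt -35.97 )
```

Request:
play_rows(
  rows=[
    [0.9, 0, 0, 0, 0],
    [0.8, 0, 0, 0, 0],
    [0.7, 0, 0, 0, 0],
    [0.62, 0, 0, 0, 0],
    [0.57, 0, 0, 0, 0],
    [0.54, 0, 0, 0, 0],
    [0.52, 0, 0, 0, 0],
    [0.51, 0, 0, 0, 0],
  ],
  grip_force=26,
)

```text
time_s: 16.03
eef_pos: [0.5316, 0.1725, 0.0045]
ee_rot: [[-0.003, 0.472, -0.882], [-0.003, -0.882, -0.472], [-1.0, 0.001, 0.004]]
force: [-0.3, 0.7, 0.5]
finger_gap: 0.522
```

Request:
play_rows(
  rows=[
    [0.5, 0, 0, 0, 0],
    [0.49, 0, 0, 0, 0],
    [0.48, 0, 0, 0, 0],
    [0.47, 0, 0, 0, 0],
    [0.46, 0, 0, 0, 0],
    [0.44, 0, 0, 0, 0],
    [0.4, 0, 0, 0, 0],
    [0.35, 0, 0, 0, 0],
  ],
)

```text
time_s: 16.7
eef_pos: [0.5316, 0.1726, 0.0046]
ee_rot: [[-0.003, 0.472, -0.882], [-0.002, -0.882, -0.472], [-1.0, 0.001, 0.004]]
force: [-1.7, 0.8, 0.7]
finger_gap: 0.469
```

Request:
play_rows(
  rows=[
    [0.35, 0, 0, 0, 0],
    [0.35, 0, 0, 0, 0],
    [0.35, 0, 0, 0, 0],
    [0.35, 0, 0, 0, 0],
    [0.35, 0, 0, 0, 0],
    [0.35, 0, 0, 0, 0],
    [0.35, 0, 0, 0, 0],
    [0.35, 0, 0, 0, 0],
  ],
)

```text
time_s: 17.37
eef_pos: [0.5316, 0.1726, 0.0046]
ee_rot: [[-0.003, 0.472, -0.882], [-0.002, -0.882, -0.472], [-1.0, 0.001, 0.004]]
force: [-0.7, 1.8, -0.2]
finger_gap: 0.472
```

```bash
python3 - <<'E'
from h import *
from station import ctrl
c=ctrl.capture("side");crop(c,260,220,130,150,4,"pics/side9.png",2.2)
E
python3 go.py .532 .1725 .055 -62
```

```text
t 17.42 p [0.5316 0.1726 0.0045] jawyaw -61.86 tilt [-0.0033 -0.0024] gap 0.47 F [-1.2  2.1  1.5] q [ 0.27  0.01  1.91 -0.    1.22  1.35]
shift units [-1.682  0.009 -0.003] turn units 0.028 (alt -35.97 )
```

View pics/side9.png

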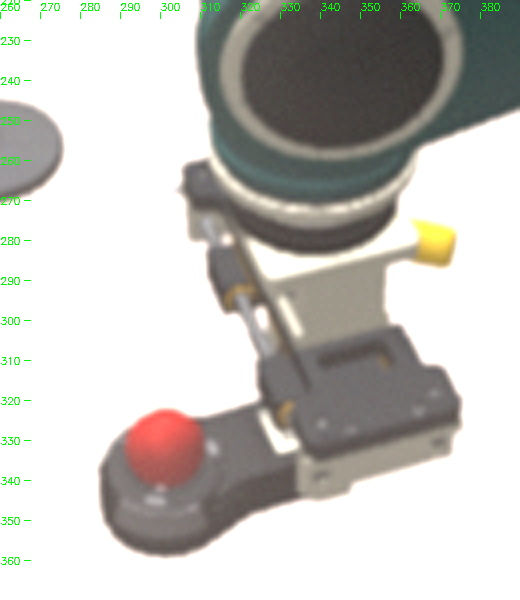

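Gripped at a 44 mm gap, and the ball is still in its cup at (301,330). A gentle lift next.

Request:
play_rows(
  rows=[
    [0.35, -0.03, 0, 0, 0],
    [0.35, -0.1, 0, 0, 0],
    [0.35, -0.2, 0, 0, 0],
    [0.35, -0.33, 0, 0, 0],
    [0.35, -0.48, 0, 0, 0],
    [0.35, -0.62, 0, 0, 0],
    [0.35, -0.73, 0, 0, 0],
    [0.35, -0.8, 0, 0, 0],
  ],
)

```text
time_s: 18.08
eef_pos: [0.5319, 0.1727, 0.0292]
ee_rot: [[-0.003, 0.472, -0.882], [-0.002, -0.882, -0.472], [-1.0, 0.001, 0.003]]
force: [-0.7, 0.1, -1.3]
finger_gap: 0.473
```

```bash
python3 - <<'E'
from h import *
from station import ctrl
c=ctrl.capture("side");crop(c,260,220,130,150,4,"pics/side10.png",2.2)
E
python3 go.py .5316 .1726 .121 -62
```

```text
t 18.13 p [0.532  0.1727 0.0294] jawyaw -61.86 tilt [-0.0025 -0.0022] gap 0.472 F [ 0.5 -0.3 -2.2] q [ 0.27 -0.01  1.89 -0.    1.27  1.35]
shift units [-3.052e+00 -1.000e-03  2.200e-02] turn units 0.027 (alt -35.97 )
```

View pics/side10.png

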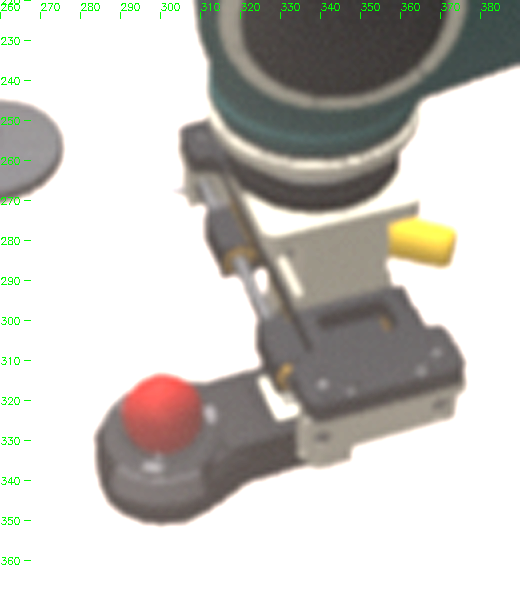

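Lifted level, with the ball seated. Continuing up.

Request:
play_rows(
  rows=[
    [0.35, -0.06, 0, 0, 0],
    [0.35, -0.2, 0, 0, 0],
    [0.35, -0.45, 0, 0, 0],
    [0.35, -0.8, 0, 0, 0],
    [0.35, -1.2, 0, 0, 0],
    [0.35, -1.65, 0, 0, 0],
    [0.35, -2.1, 0, 0, 0],
    [0.35, -2.5, 0, 0, 0],
  ],
)

```text
time_s: 18.8
eef_pos: [0.5325, 0.1729, 0.1066]
ee_rot: [[-0.001, 0.472, -0.882], [-0.002, -0.882, -0.472], [-1.0, 0.001, 0.002]]
force: [0.4, 0.9, -1.8]
finger_gap: 0.473
```

Request:
play_rows(
  rows=[
    [0.35, -0.3, 0, 0, 0],
    [0.35, -0.5, 0, 0, 0],
    [0.35, -0.6, 0, 0, 0],
    [0.35, -0.65, 0, 0, 0],
    [0.35, -0.65, 0, 0, 0],
    [0.35, -0.65, 0, 0, 0],
    [0.35, -0.65, 0, 0, 0],
    [0.35, -0.65, 0, 0, 0],
  ],
)

```text
time_s: 19.47
eef_pos: [0.5323, 0.1729, 0.1256]
ee_rot: [[-0.002, 0.472, -0.882], [-0.002, -0.882, -0.472], [-1.0, 0.001, 0.003]]
force: [-0.1, 0.3, -2.0]
finger_gap: 0.47
```

```bash
python3 go.py .5308 -.0821 .121 -76
```

```text
t 19.47 p [0.5323 0.1729 0.1256] jawyaw -61.86 tilt [-0.002  -0.0021] gap 0.47 F [-0.1  0.3 -2. ] q [ 0.27 -0.09  1.8  -0.    1.43  1.35]
shift units [0.17  7.472 4.053] turn units 2.828 (alt -33.17 )
```

Request:
play_rows(
  rows=[
    [0.35, 0, 0.06, 0.03, 0.02],
    [0.35, 0, 0.18, 0.1, 0.07],
    [0.35, 0, 0.37, 0.2, 0.14],
    [0.35, 0, 0.65, 0.35, 0.25],
    [0.35, 0, 1.0, 0.54, 0.38],
    [0.35, 0, 1.43, 0.77, 0.54],
    [0.35, 0, 1.9, 1.03, 0.72],
    [0.35, 0, 2.4, 1.3, 0.91],
  ],
)

```text
time_s: 20.13
eef_pos: [0.5317, 0.0895, 0.1258]
ee_rot: [[-0.002, 0.399, -0.917], [-0.002, -0.917, -0.399], [-1.0, 0.001, 0.002]]
force: [0.6, -0.4, -2.7]
finger_gap: 0.472
```

```bash
python3 go.py .5308 -.0821 .121 -76
```

```text
t 20.13 p [0.5317 0.0895 0.1258] jawyaw -66.5 tilt [-0.0018 -0.0022] gap 0.472 F [ 0.6 -0.4 -2.7] q [ 0.12 -0.14  1.85 -0.    1.44  1.28]
shift units [0.174 5.232 2.307] turn units 1.899 (alt -34.1 )
```

Request:
play_rows(
  rows=[
    [0.35, 0, 0.52, 0.23, 0.19],
    [0.35, 0, 1.04, 0.46, 0.38],
    [0.35, 0, 1.56, 0.69, 0.57],
    [0.35, 0, 2.06, 0.91, 0.75],
    [0.35, 0, 2.53, 1.12, 0.92],
    [0.35, 0, 2.96, 1.31, 1.08],
    [0.35, 0, 3.34, 1.48, 1.21],
    [0.35, 0, 3.68, 1.63, 1.33],
  ],
)

```text
time_s: 20.8
eef_pos: [0.5306, -0.0329, 0.1262]
ee_rot: [[-0.002, 0.288, -0.958], [-0.002, -0.958, -0.288], [-1.0, 0.002, 0.002]]
force: [0.0, -0.4, -1.7]
finger_gap: 0.471
```

```bash
python3 go.py .5308 -.0821 .121 -76
```

```text
t 20.8 p [ 0.5306 -0.0329  0.1262] jawyaw -73.26 tilt [-0.0016 -0.0023] gap 0.471 F [ 0.  -0.4 -1.7] q [-0.11 -0.16  1.86 -0.    1.44  1.17]
shift units [0.177 1.571 0.466] turn units 0.548 (alt -35.45 )
```

Request:
play_rows(
  rows=[
    [0.35, 0.02, 0.32, 0.1, 0.11],
    [0.35, 0.04, 0.62, 0.19, 0.22],
    [0.35, 0.06, 0.88, 0.26, 0.31],
    [0.35, 0.08, 1.1, 0.33, 0.38],
    [0.35, 0.1, 1.28, 0.38, 0.45],
    [0.35, 0.11, 1.42, 0.42, 0.5],
    [0.35, 0.11, 1.52, 0.45, 0.53],
    [0.35, 0.11, 1.57, 0.47, 0.55],
  ],
)

```text
time_s: 21.47
eef_pos: [0.5307, -0.0823, 0.1229]
ee_rot: [[-0.002, 0.242, -0.97], [-0.002, -0.97, -0.242], [-1.0, 0.002, 0.002]]
force: [-0.4, -0.4, -2.7]
finger_gap: 0.472
```

```bash
python3 - <<'E'
from h import *
from station import ctrl
s=ctrl.capture("side");crop(s,225,130,150,150,5,"pics/side11.png",2.2)
t=ctrl.capture("top");crop(t,300,130,100,140,4,"pics/top11.png",2.2)
pickle.dump(s,open("side11.pkl","wb"));pickle.dump(t,open("top11.pkl","wb"))
E
python3 go.py .5308 -.0821 .121 -76
```

```text
t 21.57 p [ 0.5307 -0.0821  0.123 ] jawyaw -76.01 tilt [-0.0017 -0.0023] gap 0.47 F [-0.8 -0.2 -2.9] q [-0.2  -0.14  1.86 -0.    1.43  1.13]
shift units [ 0.067 -0.    -0.004] turn units -0.002 (alt 36.0 )
```

View pics/side11.png

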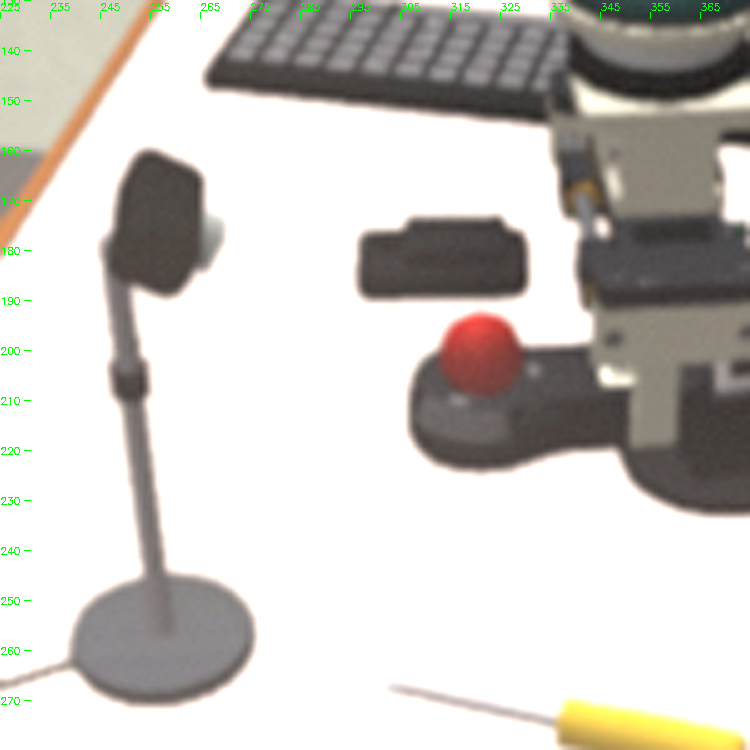

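View pics/top11.png

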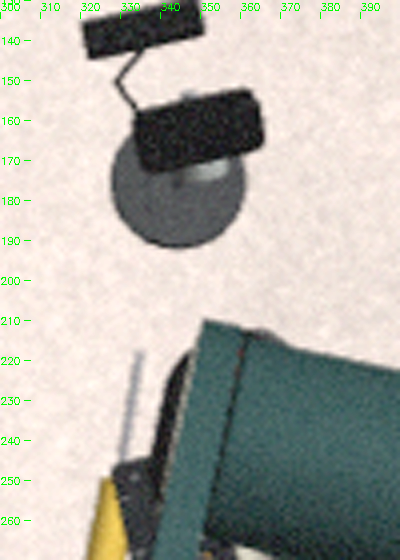

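The side view shows the ball seated at (321.2,200.6), the lens near (268,178), and the trackball level with its nose towards the webcam. I'll check this against the predicted focus.

Run:
```python
from h import *
np.set_printoptions(precision=4,suppress=True)
s=pickle.load(open("side11.pkl","rb"));t=pickle.load(open("top11.pkl","rb"))
im=s["img"].astype(int);m=((im[...,2]>2*im[...,1])&(im[...,2]>50));m[:190]=0;m[215:]=0;m[:,:305]=0;m[:,340:]=0
v,u=np.nonzero(m);print("ball px",u.mean(),v.mean(),(u.max()-u.min()+1),(v.max()-v.min()+1))
# ball by side depth: median surface point + radius along ray
D=s["depth"][v,u];cu,cv_=u.mean(),v.mean()
k=np.hypot(u-cu,v-cv_)<3;o,d=ray(s,cu,cv_);r=np.linalg.norm(d);print("ball depth",o+d*(np.median(D[k])+.018/r), "at z .160:",atz(s,cu,cv_,.160),"z .157",atz(s,cu,cv_,.157))
print("pred ball from TCP",np.array([.5307,-.0821,0])+.0707*np.array([np.cos(np.radians(14)),np.sin(np.radians(14)),0]))
for P in([.7497,-.0284,0],[.75,-.025,0]):
  for y in(12,14,16):
    a=np.radians(y);R=np.array([[np.cos(a),-np.sin(a),0],[np.sin(a),np.cos(a),0],[0,0,1]])
    f=P+R@[-.1551,0,.157];L=P+R@[-.0425,0,.222];print(P,y,f,"side",proj(s,f),"lens side",proj(s,L),"top",proj(t,L),"foot",proj(s,np.array(P)+[0,0,.012]),proj(t,np.array(P)+[0,0,.012]))
# head direction again
g=cv2.cvtColor(t["img"],cv2.COLOR_BGR2GRAY)
for th in(25,30,40,50):
    m=(g<th).astype(np.uint8);m[:,:334]=0;m[:,372:]=0;m[:152]=0;m[172:]=0
    n,lab,stt,cen=cv2.connectedComponentsWithStats(m);i=1+np.argmax(stt[1:,4])
    c,_=cv2.findContours((lab==i).astype(np.uint8),0,2);print(th,cv2.minAreaRect(c[0]))
for(z,lo,hi,w)in((t,.9,1.7,(330,368,150,176)),):
    pass
# cloud of webcam head in side
def cl(c,u0,u1,v0,v1):
    vv,uu=np.mgrid[v0:v1,u0:u1];D=c["depth"][v0:v1,u0:u1]
    d=np.stack([(uu-c["cx"])/c["fx"]*D,(vv-c["cy"])/c["fy"]*D,D],-1)[D>0];return d@np.array(c["rotation"]).T+c["xyz"]
p=cl(t,328,372,148,180);p=p[p[:,2]>.2];print("top head",p.mean(0),len(p),cv2.minAreaRect(p[:,:2].astype(np.float32)*1000))
# head long axis
q=p[:,:2]-p[:,:2].mean(0);U,S,V=np.linalg.svd(q,full_matrices=False);print(S,np.degrees(np.arctan2(V[0,1],V[0,0])))
p=cl(s,240,275,155,195);p=p[(p[:,2]>.19)&(p[:,2]<.27)];print("side head",p.mean(0),np.median(p,0),len(p))
```

```text
ball px 320.02479338842977 198.50413223140495 14 12
ball depth [ 0.6056 -0.066   0.1637] at z .160: [ 0.6066 -0.0714  0.16  ] z .157 [ 0.6073 -0.0759  0.157 ]
pred ball from TCP [ 0.5993 -0.065   0.    ]
[0.7497, -0.0284, 0] 12 [ 0.598  -0.0606  0.157 ] side [323.0563 202.6471] lens side [269.5662 178.717 ] top [351.3104 174.2168] foot [258.8066 254.8016] [344.7007 175.446 ]
[0.7497, -0.0284, 0] 14 [ 0.5992 -0.0659  0.157 ] side [322.8975 201.2774] lens side [269.5866 178.3522] top [351.9527 174.0814] foot [258.8066 254.8016] [344.7007 175.446 ]
[0.7497, -0.0284, 0] 16 [ 0.6006 -0.0712  0.157 ] side [322.6555 199.9236] lens side [269.5824 177.9895] top [352.5897 173.9241] foot [258.8066 254.8016] [344.7007 175.446 ]
[0.75, -0.025, 0] 12 [ 0.5983 -0.0572  0.157 ] side [322.6733 203.4936] lens side [269.0167 179.5373] top [349.8051 174.0628] foot [258.2976 255.7077] [343.4015 175.313 ]
[0.75, -0.025, 0] 14 [ 0.5995 -0.0625  0.157 ] side [322.5158 202.1165] lens side [269.0379 179.1705] top [350.4474 173.9274] foot [258.2976 255.7077] [343.4015 175.313 ]
[0.75, -0.025, 0] 16 [ 0.6009 -0.0678  0.157 ] side [322.2748 200.7556] lens side [269.0343 178.8058] top [351.0844 173.7701] foot [258.2976 255.7077] [343.4015 175.313 ]
25 ((349.00006103515625, 162.5), (15.293599128723145, 31.671850204467773), 77.47119140625)
30 ((348.99200439453125, 162.45599365234375), (15.741920471191406, 31.483840942382812), 79.69515228271484)
40 ((349.1106872558594, 162.2172088623047), (17.292325973510742, 31.687509536743164), 84.80557250976562)
50 ((349.5, 161.5), (19.0, 31.0), 90.0)
top head [ 0.7286 -0.0303  0.2474] 579 ((732.1333618164062, -29.975852966308594), (52.516815185546875, 73.58348846435547), 1.5355167388916016)
[0.4658 0.2815] -77.56055857844707
side head [ 0.7304 -0.016   0.2383] [ 0.7292 -0.0171  0.2424] 578
```

Run:
```python
from h import *
np.set_printoptions(precision=4,suppress=True)
def ballpx(c,u0,v0):
    im=c["img"][v0-18:v0+18,u0-18:u0+18].astype(np.float32);im=cv2.resize(im,None,fx=8,fy=8,interpolation=cv2.INTER_CUBIC)
    sc=(im[...,2]/(im[...,1]+im[...,0]+1));m=((sc>0.95)).astype(np.uint8)
    n,l,st,ce=cv2.connectedComponentsWithStats(m);i=1+np.argmax(st[1:,4]);cs,_=cv2.findContours((l==i).astype(np.uint8),0,1);(x,y),r=cv2.minEnclosingCircle(cs[0])
    return np.array([u0-18+(x+.5)/8-.5,v0-18+(y+.5)/8-.5]),r/8,ce[i]/8+[u0-18.5,v0-18.5]
s0=pickle.load(open("side0.pkl","rb"));s1=pickle.load(open("side11.pkl","rb"));t0=pickle.load(open("top0.pkl","rb"))
for n,c,u,v in(("s0",s0,301,330),("s11",s1,321,200),("t0",t0,252,232)): print(n,ballpx(c,u,v))
print("pred s0",proj(s0,[.5943,.2056,.042]),"pred s11",proj(s1,[.5993,-.065,.1605]))
for d in([.005,0,0],[0,.005,0],[0,0,.005]):print(d,proj(s1,np.array([.5993,-.065,.1605])+d)-proj(s1,[.5993,-.065,.1605]))
```

```text
s0 (array([300.625, 329.625]), 8.99523639678955, array([300.3338, 329.2148]))
s11 (array([320.4317, 199.8385]), 7.540677547454834, array([320.3087, 199.3077]))
t0 (array([251.3358, 231.4833]), 7.819991588592529, array([251.5015, 231.2154]))
pred s0 [302.7741 330.6031] pred s11 [322.7803 200.1883]
[0.005, 0, 0] [-2.2292 -0.1939]
[0, 0.005, 0] [-0.3666  1.2523]
[0, 0, 0.005] [-0.0125 -1.8899]
```

The side-camera bias (about -2 px) shows equally in the on-desk and in-hand pictures, so the ball is where predicted to within about 2 mm. It's about 3 mm high and perhaps 1 mm too near the lens, so I'll trim that and settle.

Request:
play_rows(
  rows=[
    [0.35, 0.02, 0, 0.01, 0],
    [0.35, 0.04, 0, 0.02, 0],
    [0.35, 0.06, 0, 0.03, 0],
    [0.35, 0.08, 0, 0.03, -0.05],
    [0.35, 0.08, 0, 0.03, -0.08],
    [0.35, 0.08, 0, 0.03, -0.08],
    [0.35, 0.08, 0, 0.03, -0.08],
    [0.35, 0.08, 0, 0.03, -0.08],
  ],
)

```text
time_s: 22.23
eef_pos: [0.5298, -0.0823, 0.1206]
ee_rot: [[-0.002, 0.248, -0.969], [-0.002, -0.969, -0.248], [-1.0, 0.002, 0.002]]
force: [0.2, 0.5, -2.1]
finger_gap: 0.472
```

Request:
play_rows(
  rows=[
    [0.35, 0, 0, 0, 0],
    [0.35, 0, 0, 0, 0],
    [0.35, 0, 0, 0, 0],
    [0.35, 0, 0, 0, 0],
    [0.35, 0, 0, 0, 0],
    [0.35, 0, 0, 0, 0],
    [0.35, 0, 0, 0, 0],
    [0.35, 0, 0, 0, 0],
  ],
)

```text
time_s: 22.9
eef_pos: [0.5299, -0.0824, 0.1207]
ee_rot: [[-0.002, 0.248, -0.969], [-0.002, -0.969, -0.248], [-1.0, 0.002, 0.002]]
force: [-0.2, 0.3, -2.0]
finger_gap: 0.474
```

```bash
python3 - <<'E'
from h import *
from station import ctrl
s=ctrl.capture("side");cv2.imwrite("pics/side12.png",cv2.convertScaleAbs(s["img"],alpha=1.6))
crop(s,290,140,110,100,7,"pics/side12c.png",2.4)
print(np.abs(ctrl.get_obs()["joint_vel"]).max())
E
python3 go.py .5307 -.0821 .12 -76
```

```text
0.0012767657614214036
t 22.95 p [ 0.5298 -0.0823  0.1206] jawyaw -75.61 tilt [-0.0016 -0.0022] gap 0.474 F [-0.2 -0.5 -1.6] q [-0.2  -0.14  1.86 -0.    1.43  1.12]
shift units [ 0.021 -0.001 -0.029] turn units 0.077 (alt -35.92 )
```

View pics/side12.png

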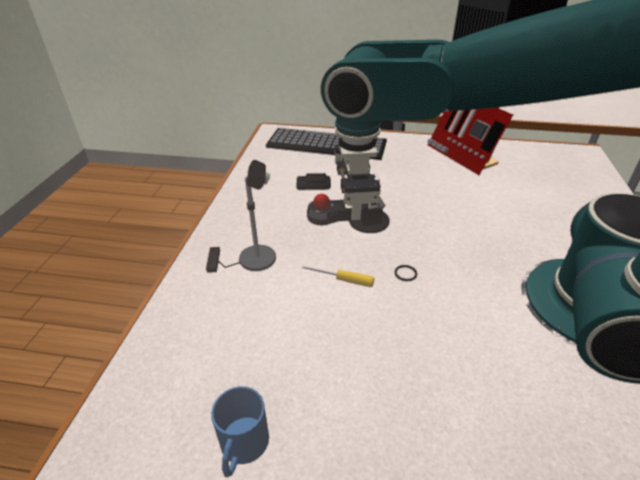

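View pics/side12c.png

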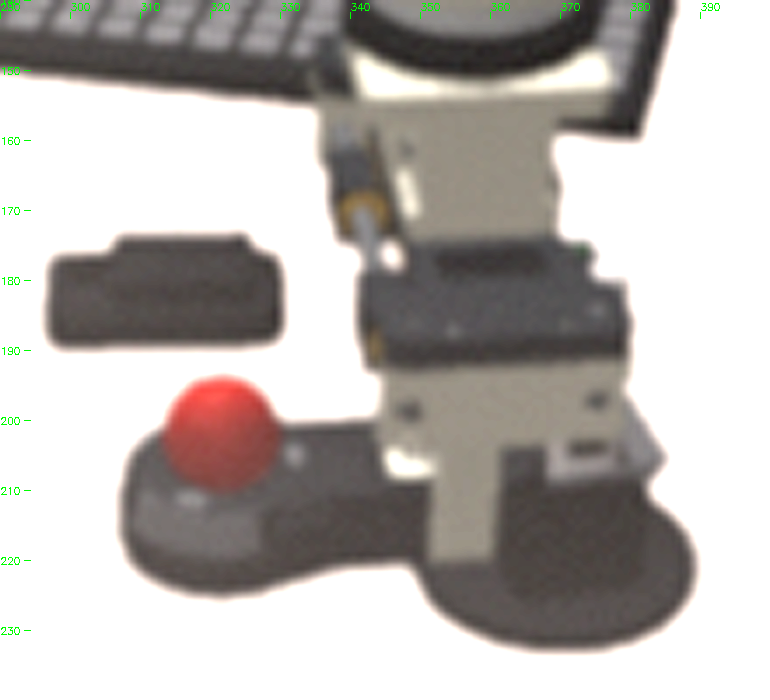

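The ball is seated at (320.5,202), the trackball is level, and the webcam and desk objects haven't moved. The arm is still, so I'm handing in.

```bash
python3 -c "
from station import ctrl
print(ctrl.job_done())"
```

```text
the job is handed in; nothing more can be done
None
```

I handed the job in at about 23 s, with the trackball held level and still in front of the webcam.

- **Scanner:** I lifted it from its holder and held it still for about 1.4 s, with its window about 75 mm above the barcode sticker. It then went back in the holder, and a picture taken after release showed it standing as before.
- **Trackball:** I gripped it across the tail at 26 N, lifted it gently and carried it to the webcam. The tool tilt is under 0.2°, the ball is in its cup, and the nose points towards the lens.

**Last checks:**
- **Stillness and grip:** the joints were still and the grip gap matched the 44 mm tail.
- **Ball position:** my estimate puts the ball within about 2–3 mm of the focus point.
- **Desk:** the mug, screwdriver, clamp ring, mouse and webcam were where they started.

**Unconfirmed or disagreeing:**
- **Barcode read:** the scanner gives no read signal I could see, so the read rests on the geometry and the hold time.
- **Side camera:** it disagreed with the top camera by about 1–2 pixels (roughly 2–4 mm). I compared the ball and webcam within the same pictures to allow for this.
- **Webcam heading:** my readings ranged from 12.4° to about 15°. I held the trackball at about 14.4°.

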